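# Fold down the scanner's telescoping column

## Robot

A 6-joint arm with a two-finger parallel gripper is mounted at the origin on the work surface. World frame = base frame: x ahead of the robot, y to its left, z up, the work surface at z = 0. Lengths are in m, angles in rad, forces in N, time in s.
With the tool pointing down it reaches from about 0.225 to 0.875 m from the base axis. Payload 3.4 kg.
Tool frame: the origin (TCP) lies at the very end of the fingers, on their centre line; the grasp point (between the pads) lies 19 mm behind it; z points along the fingers, y is the line along which they close (so a half turn about z gives the same grasp; the last joint's range is limited). The gripper opens to 85 mm and grips with 20 to 120 N. Pads are 22 mm wide; open, the fingers measure 114 mm over their backs; the gripper's body (76 mm by 85 mm) begins 54 mm behind the grasp point. The pads swing forward as they close: fully open they stand 13 mm farther back than shut.
Start: joints at [-1.38, 0.276, 1.505, -0, 1.361, -0.121], TCP at [0.176, -0.547, 0.231] pointing down, gripper open.
Joint ranges: [-2.89, 2.89], [-0.75, 2.08], [0.22, 2.7], [-1.18, 4.32], [0.11, 2.71], [-2.7, 2.7]. Speed limits (rad/s): [2.57, 2.57, 3.14, 3.14, 3.14, 3.14].

## Interface

Orientations are given as a unit quaternion [w, x, y, z].
In Python, from rig import readout, vision, manip gives the robot as it stands.
- The arm moves only by the shell command python3 -m handwheel 'ROWS' [FORCE]. ROWS is JSON, a list of rows, each a list of 3 entries, a list of its own where there are three numbers: the shift along the tool's x, y, z in mm, then the turn, a rotation vector about the tool's x, y, z in units of 6 degrees (1.0 is 6 degrees), then the closure, from -1 (fully open) to 1 (shut), so that 0 is half open. A call has 1 to 20 rows; each row shifts and turns the commanded pose from where the row before left it, along the tool's axes as they then stand; what a row does not reach is not made up. A row lasts 1/8 s, in which the tool goes at most 62.5 mm and 10.7 degrees, less where a joint would pass 70% of its speed; a pose out of reach is approached as far as the arm can. A call is refused whole if a number of a shift passes 62.5 or a number of a turn 1, either way. A call with a gripper value outside its range is refused whole. The fingers move at their own pace and stop on an object; FORCE is the grip in N (left out, the last holds). Time passes only in rows, so rows that do not move let the fingers close. It gives the time, the measured TCP pose, the force, the opening and the grip force at its end, in the units of the state.
- readout.get_state(): the state, without advancing time (a new reading comes with each control period).
- vision.get_image(name): name is "side" or "top"; returns the picture (384x512x3 uint8, blue, green, red); there is no depth.
- vision.camera_params(name): a dict with "intrinsics" (3x3 intrinsics, pixels), "dist" ([k1, k2, p1, p2, k3] as OpenCV has them; the pictures are not rectified), "rvec" (rotation vector, rad) and "tvec" (3), from world to camera coordinates, as OpenCV has them. Camera axes: x right, y down, z forward; pixel columns grow to the right and rows downward; lengths in m; the calibration is good to about 2 mm. A picture is of the moment at which its call begins. camera_params takes no time and is no camera call.
- manip.sign_off(): hands the job in; it is judged then, once.
The state is a dict: "clock": time; "qpos": joint angles; "qd": joint speeds; "effort": joint torques, N m; "position": TCP position; "ee_rot": TCP orientation; "contact_force": force on the tool from outside, world axes, zero at the start; "moment": the same for the moment, N m; "width": finger opening in m; "gripper_force": force on a finger pad.
Only numpy, scipy, OpenCV 4.12 (cv2) and the standard library are available. Lean on these libraries where they do the work, as an engineer would, in place of code of your own. Each camera call takes 0.05 s, during which the arm holds its last target. There are 200 camera calls.

## Task

Fold down the telescoping column that carries the white drum-shaped scanner: first slide the innermost tube fully home into the middle one, feeling for the catch inside and driving it to a firm stop, and only then slide the middle tube, by its collar, fully home into the outer one. The scanner is delicate, so press on it only gently, just enough to send the innermost tube home, and never squeeze it. Leave the column with the crossbar as it stands and do not disturb anything else on the bench.

Things in the scene. Friction and masses are not known exactly. Their poses are not given: they have to be found in the camera images.
- scan_top (a point): centre of the flat top (z axis up) of the scanner: a white drum 46 mm across, 32 mm tall, with a black band, on top of the innermost tube of the scanner column. It is delicate: never more than 16 N on it, pressed or squeezed. Its rubber mount yields down about 1 mm for every 5 N and springs back
- scan_head: the same drum; origin at the centre of its underside, 32 mm below scan_top. It starts 35 to 70 mm above the collar's top face; with the innermost tube home it ends 0 to 15 mm above that face: how deep the catch in the tube sits was set by the last user and cannot be seen
- scan_catch (a joint): how far the innermost tube (steel, 22 mm across) has driven in the hidden catch, m: 0 until it meets it, 0.006 when fully home at a firm stop. A push of about 3 to 4 N from above slides the tube down to the catch; the catch's 6 mm then take about 8 to 9 N. Tube and catch stay where they are left
- scan_collar (a point): centre of the top face of the middle tube's black collar on the scanner column: a hub 52 mm across, 12 mm thick, with two flat thumb tabs that make a bar 124 mm long (62 mm either way along this point's y axis) and 30 mm wide, its top 1 mm below the hub's. Seen from above the tabs stick out 39 mm beyond the drum on either side
- scan_middle (a joint): how far the middle tube (aluminium, 34 mm across) has slid down into the outer tube, m: 0 drawn out, 0.055 fully home at a hard stop. It stays where it is left and slides under a push of about 17 to 20 N from above, more than the drum may bear, so it must be driven by its collar
- scan_column: scanner column: fixed grey round foot 110 mm across with an upright outer tube 44 mm across whose black rim, 50 mm across, is 106 mm above the table; the collar's underside meets this rim when the middle tube is home. Origin at the centre of the foot's underside, on the tubes' axis; z up
- rest_top (a point): centre of the top of the white crossbar (120 mm long along this point's x axis, 18 mm wide, with a 14 mm steel pin standing at either end) that tops the other column, the hanger, otherwise like the scanner column from outside; to be left alone
- jar: bystander: white jar, 58 mm across, 75 mm tall; origin at the centre of its underside
- reagent: bystander: white reagent bottle, 68 mm across, 140 mm tall; origin at the centre of its underside
- beaker: bystander: glass beaker, 76 mm across, 90 mm tall; origin at the centre of its underside
- dishes: bystander: stack of four clear dishes, 89 mm across, 58 mm tall; origin at the centre of its underside
- kit: bystander: closed cardboard box, 80 x 140 x 50 mm; origin at the centre of its underside
- rack: bystander: blue rack of capped test tubes, 70 x 200 mm, 102 mm tall; origin at the centre of its underside
- timer: bystander: flat grey bench timer, 50 x 75 x 22 mm; origin at the centre of its underside

How it is judged:
By the outcome, as a careful person would: the job done as asked, in the order asked, and still so for the second after the job is handed in, with the robot touching nothing.
It also fails if it takes over 45 s, if anything falls off the work surface, if the arm or the gripper's body presses on something with over 40 N, if the wrist force passes 120 N, or if a joint passes its speed limit or range.

## Working session

There is one attempt and no reset: what is moved stays moved. The work goes in short steps, Python scripts to look and compute and a shell command to move; the robot and the scene stay as the last step left them, time stands still between calls to the robot, and variables do not carry over. Pictures are saved under pics/ and viewed, at most 10 in all, crops included, and the job is handed in when it is done.

```bash
mkdir -p pics; ls
python3 - <<'E'
from rig import readout, vision
import cv2
for n in("side","top"):
    cv2.imwrite(f"pics/{n}0.png",vision.get_image(n)); p=vision.camera_params(n); print(n,p)
s=readout.get_state();print(s)
E
```

```text
pics
side {'intrinsics': array([[417.60083265,   0.        , 259.09887367],
       [  0.        , 417.60083265, 188.9158561 ],
       [  0.        ,   0.        ,   1.        ]]), 'dist': array([0.01388488, 0.        , 0.        , 0.        , 0.        ]), 'rvec': array([ 0.73382766, -2.6058836 ,  1.09570987]), 'tvec': array([0.4895056 , 0.33530431, 1.05072061])}
top {'intrinsics': array([[378.57001387,   0.        , 248.67952691],
       [  0.        , 378.57001387, 185.39156197],
       [  0.        ,   0.        ,   1.        ]]), 'dist': array([-0.09859967,  0.        ,  0.        ,  0.        ,  0.        ]), 'rvec': array([ 2.1450573 , -2.16749024,  0.10069585]), 'tvec': array([0.01294848, 0.58654945, 1.20114806])}
{'clock': 0.1, 'qpos': array([-1.38002231e+00,  2.76561403e-01,  1.50600759e+00,  1.68640412e-05,
        1.36070724e+00, -1.20984836e-01]), 'qd': array([ 0.00123591, -0.00219214, -0.00302627, -0.00081285, -0.00019988,
       -0.0020535 ]), 'effort': array([ 1.15663202e-03, -4.17698050e+01, -2.46404690e+01, -2.74217127e-04,
        5.84703012e-03,  1.96449001e-06]), 'position': array([ 0.17629075, -0.54681477,  0.23050889]), 'ee_rot': array([-8.41562415e-04,  9.87875307e-01,  1.55247123e-01, -2.11277408e-05]), 'contact_force': array([-0.26675625, -0.40490633,  0.3164478 ]), 'moment': array([ 0.06990507, -0.01041578, -0.00892803]), 'gripper_force': 0.0, 'width': 0.08550164289972156}
```

View pics/side0.png

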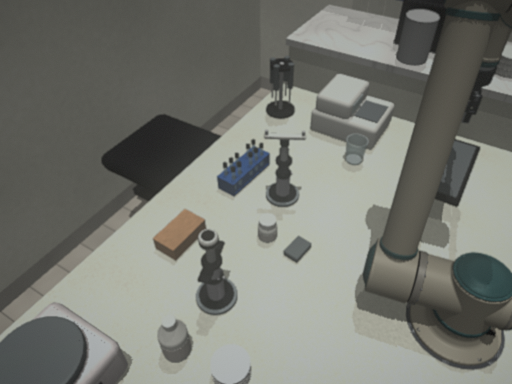

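View pics/top0.png

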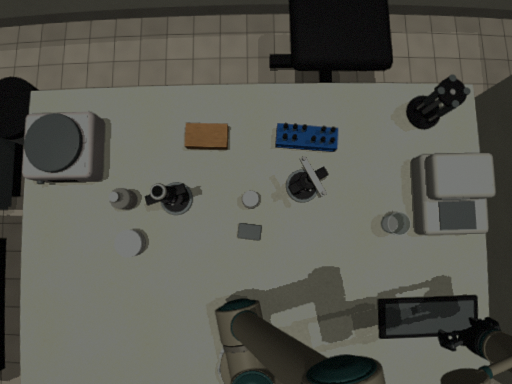

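The scanner column has its foot at about (177,198) in the top view, with the drum at (158,192). In the side view the foot is at (216,294) and the drum at (208,239). The hanger is the other column, so I'll zoom in on the scanner one.

```bash
python3 - <<'E'
import cv2,numpy as np
a=cv2.imread("pics/side0.png")[215:325,150:270]; b=cv2.imread("pics/top0.png")[165:235,110:220]
a=cv2.resize(a,None,fx=5,fy=5,interpolation=2);b=cv2.resize(b,None,fx=5,fy=5,interpolation=2)
a=cv2.resize(a,None,fx=.7,fy=.7)
h=max(a.shape[0],b.shape[0]);c=np.zeros((h,a.shape[1]+350,3),np.uint8)
b2=cv2.resize(b,None,fx=.68,fy=.68)
c[:a.shape[0],:a.shape[1]]=a;c[:b2.shape[0],a.shape[1]:a.shape[1]+b2.shape[1]]=b2[:, :350+0] if b2.shape[1]>350 else b2
E
python3 - <<'E'
import cv2
a=cv2.imread("pics/side0.png")[215:325,150:270]; b=cv2.imread("pics/top0.png")[165:235,110:220]
cv2.imwrite("pics/s1.png",cv2.resize(a,None,fx=5,fy=5,interpolation=2))
cv2.imwrite("pics/t1.png",cv2.resize(b,None,fx=6,fy=6,interpolation=2))
E
```

```text
(no output)
```

View pics/s1.png

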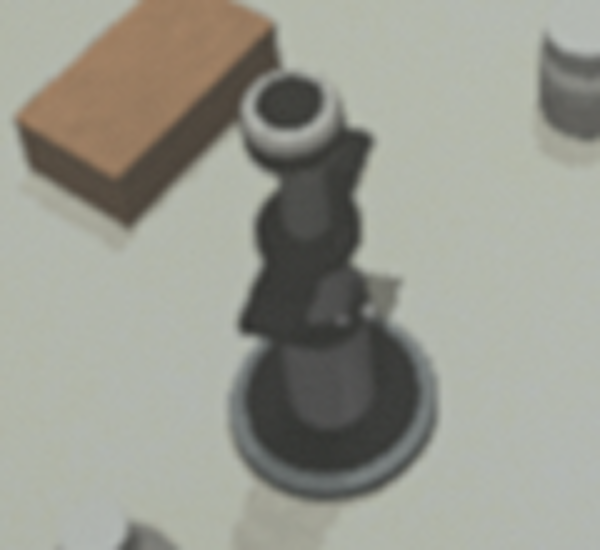

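View pics/t1.png

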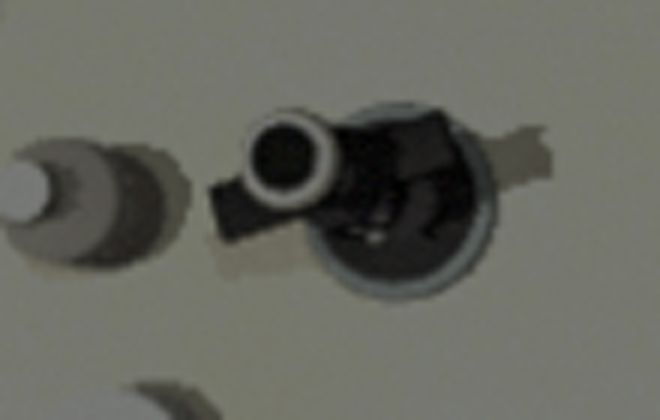

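```bash
cat > h.py <<'E'
import cv2,numpy as np
from rig import vision
def ray(n,uv):
    p=vision.camera_params(n);R=cv2.Rodrigues(p["rvec"])[0]
    q=cv2.undistortPoints(np.array([[uv]],float),p["intrinsics"],p["dist"])[0,0]
    return -R.T@p["tvec"], R.T@np.array([q[0],q[1],1.])
def onz(n,uv,z):
    c,d=ray(n,uv);return c+d*(z-c[2])/d[2]
def tri(a,b):
    c1,d1=ray("side",a);c2,d2=ray("top",b)
    s=np.linalg.lstsq(np.c_[d1,-d2],c2-c1,rcond=None)[0]
    p,q=c1+d1*s[0],c2+d2*s[1];return (p+q)/2,np.linalg.norm(p-q)
E
python3 - <<'E'
from h import *
np.set_printoptions(precision=4,suppress=True)
S=lambda x,y:(150+x/5-.4,215+y/5-.4); T=lambda x,y:(110+x/6-.4,165+y/6-.4)
print("drum",tri(S(290,103),T(284,157)))
print("foot",onz("top",T(402,200),.006),onz("side",S(333,405),.006))
for q in[(210,190),(232,243),(440,110),(457,172)]:print("tabT",onz("top",T(*q),.172))
for q in[(350,130),(373,140),(240,328),(310,340)]:print("tabS",onz("side",S(*q),.172))
for nm,q in dict(bottle=(118,198),jar=(250,199),lid=(132,242),kit=(206,135),timer=(249,231),dr=(157,191)).items():print(nm,onz("top",q,.05))
E
```

```text
drum (array([0.5512, 0.2507, 0.2552]), np.float64(0.0023883780202777196))
foot [0.5502 0.2485 0.006 ] [0.553  0.2519 0.006 ]
tabT [0.5427 0.3083 0.172 ]
tabT [0.5168 0.2969 0.172 ]
tabT [0.5805 0.1956 0.172 ]
tabT [0.5503 0.1871 0.172 ]
tabS [0.5648 0.1986 0.172 ]
tabS [0.5516 0.1978 0.172 ]
tabS [0.541  0.3172 0.172 ]
tabS [0.5102 0.3058 0.172 ]
bottle [0.5482 0.433  0.05  ]
jar [0.5409 0.0027 0.05  ]
lid [0.4059 0.3834 0.05  ]
kit [0.7525 0.1449 0.05  ]
timer [0.439  0.0069 0.05  ]
dr [0.5698 0.3038 0.05  ]
```

The axis is near (0.551, 0.250), the drum top is at z≈0.255, and the tabs are yawed about 17.6°. The tool's y axis already lines up with the tabs. Next I'll fly above the drum with the fingers shut.

```bash
python3 -m handwheel '[[[0,0,-40],[0,0,0],1],[[0,0,-35],[0,0,0],1],[[40,-43,0],[0,0,0],1],[[40,-43,0],[0,0,0],1],[[40,-43,0],[0,0,0],1],[[40,-43,0],[0,0,0],1],[[40,-43,0],[0,0,0],1],[[40,-43,0],[0,0,0],1],[[40,-43,0],[0,0,0],1],[[40,-43,0],[0,0,0],1],[[40,-43,0],[0,0,0],1],[[40,-43,0],[0,0,0],1],[[40,-43,0],[0,0,0],1],[[40,-43,0],[0,0,0],1],[[40,-43,0],[0,0,0],1],[[40,-43,0],[0,0,0],1],[[40,-43,0],[0,0,0],1],[[0,0,0],[0,0,0],1],[[0,0,0],[0,0,0],1]]' 30
python3 - <<'E'
from h import *
import cv2
a=vision.get_image("side");b=vision.get_image("top")
cv2.imwrite("pics/s2.png",cv2.resize(a[150:325,130:290],None,fx=3.4,fy=3.4,interpolation=2))
cv2.imwrite("pics/t2full.png",b);cv2.imwrite("pics/s2full.png",a)
E
```

```text
clock: 2.48
position: [0.549, 0.2503, 0.3055]
ee_rot: [0.001, 0.988, 0.156, -0.001]
contact_force: [0.1, -0.4, 0.7]
width: -0.0004
gripper_force: 0.0
```

View pics/s2.png

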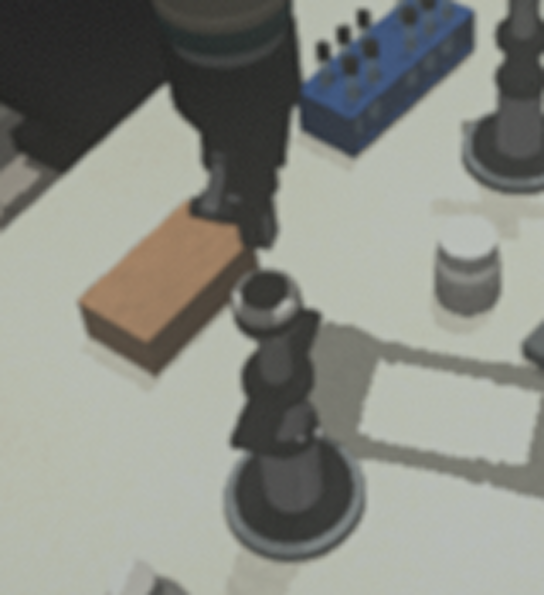

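The shut fingertips at crop (263,245) hang straight above the drum at (268,290). I'll approach and feel for contact.

```bash
python3 -m handwheel '[[[0,0,20],[0,0,0],1],[[0,0,16],[0,0,0],1],[[0,0,6],[0,0,0],1],[[0,0,0],[0,0,0],1],[[0,0,0],[0,0,0],1]]' 
python3 -m handwheel '[[[0,0,1.5],[0,0,0],1],[[0,0,1.5],[0,0,0],1],[[0,0,1.5],[0,0,0],1]]' 
python3 -m handwheel '[[[0,0,1.5],[0,0,0],1],[[0,0,1.5],[0,0,0],1],[[0,0,1.5],[0,0,0],1]]'
python3 -m handwheel '[[[0,0,1.5],[0,0,0],1],[[0,0,1.5],[0,0,0],1],[[0,0,1.5],[0,0,0],1]]'
```

```text
clock: 3.2
position: [0.55, 0.2507, 0.2649]
ee_rot: [-0.0, 0.988, 0.155, 0.001]
contact_force: [0.4, 0.1, 0.6]
width: 0.0002
gripper_force: 0.0
clock: 3.58
position: [0.5496, 0.2507, 0.2597]
ee_rot: [0.0, 0.988, 0.155, 0.0]
contact_force: [0.2, -0.3, 0.2]
width: -0.0
gripper_force: 0.0
clock: 3.95
position: [0.5496, 0.2507, 0.2551]
ee_rot: [0.0, 0.988, 0.155, -0.0]
contact_force: [-1.0, -0.1, 0.2]
width: -0.0003
gripper_force: 0.0
clock: 4.32
position: [0.5497, 0.2507, 0.2512]
ee_rot: [-0.0, 0.988, 0.155, 0.0]
contact_force: [-0.0, -0.3, 4.7]
width: -0.0002
gripper_force: 1.6
```

Contact came at z≈0.252. The catch can't be above about 0.226, so I'll slide steadily to about 0.231 and then go in small steps.

```bash
python3 -m handwheel '[[[0,0,2],[0,0,0],1],[[0,0,2],[0,0,0],1],[[0,0,2],[0,0,0],1],[[0,0,2],[0,0,0],1],[[0,0,2],[0,0,0],1]]' | grep -E "clock|pos|contact"
python3 -m handwheel '[[[0,0,2],[0,0,0],1],[[0,0,2],[0,0,0],1],[[0,0,2],[0,0,0],1],[[0,0,2],[0,0,0],1],[[0,0,1],[0,0,0],1]]' | grep -E "clock|pos|contact"
python3 -m handwheel '[[[0,0,0.8],[0,0,0],1],[[0,0,0.8],[0,0,0],1]]' | grep -E "clock|pos|contact"
python3 -m handwheel '[[[0,0,0.8],[0,0,0],1],[[0,0,0.8],[0,0,0],1]]' | grep -E "clock|pos|contact"
```

```text
clock: 4.95
position: [0.5496, 0.2507, 0.2406]
contact_force: [0.5, 0.2, 3.1]
clock: 5.58
position: [0.5496, 0.2507, 0.2316]
contact_force: [0.0, 0.3, 3.0]
clock: 5.82
position: [0.5496, 0.2507, 0.2301]
contact_force: [-0.5, -0.2, 3.7]
clock: 6.08
position: [0.5496, 0.2507, 0.2286]
contact_force: [0.3, -0.2, 2.9]
```

```bash
for i in 1; do :; done
python3 -m handwheel '[[[0,0,1],[0,0,0],1],[[0,0,1],[0,0,0],1],[[0,0,1],[0,0,0],1]]' | grep -E "clock|pos|contact"
```

```text
clock: 6.45
position: [0.5496, 0.2506, 0.2255]
contact_force: [-0.1, -0.4, 2.5]
```

```bash
python3 -m handwheel '[[[0,0,1],[0,0,0],1],[[0,0,1],[0,0,0],1],[[0,0,1],[0,0,0],1]]' | grep -E "clock|pos|contact"
```

```text
clock: 6.82
position: [0.5496, 0.2507, 0.2225]
contact_force: [-0.1, 0.3, 2.3]
```

```bash
python3 -m handwheel '[[[0,0,1],[0,0,0],1],[[0,0,1],[0,0,0],1]]' | grep -E "clock|pos|contact"
```

```text
clock: 7.08
position: [0.5496, 0.2507, 0.2205]
contact_force: [0.6, -0.4, 3.1]
```

```bash
python3 -m handwheel '[[[0,0,1],[0,0,0],1],[[0,0,1],[0,0,0],1],[[0,0,1],[0,0,0],1]]' | grep -E "clock|pos|contact"
```

```text
clock: 7.45
position: [0.5496, 0.2507, 0.2176]
contact_force: [0.4, 0.4, 4.2]
```

```bash
python3 -m handwheel '[[[0,0,1],[0,0,0],1],[[0,0,1],[0,0,0],1]]' | grep -E "clock|pos|contact"
```

```text
clock: 7.7
position: [0.5498, 0.2508, 0.2164]
contact_force: [-0.2, -0.5, 6.7]
```

The catch is met at z≈0.217. From here I'll use half-millimetre steps.

```bash
python3 -m handwheel '[[[0,0,0.7],[0,0,0],1],[[0,0,0.7],[0,0,0],1]]' | grep -E "clock|pos|contact"
```

```text
clock: 7.95
position: [0.5498, 0.2507, 0.2152]
contact_force: [-1.8, -0.1, 7.2]
```

```bash
python3 -m handwheel '[[[0,0,0.7],[0,0,0],1],[[0,0,0.7],[0,0,0],1]]' | grep -E "clock|pos|contact"
```

```text
clock: 8.2
position: [0.5498, 0.2507, 0.2138]
contact_force: [0.2, -0.9, 7.9]
```

```bash
python3 -m handwheel '[[[0,0,0.5],[0,0,0],1],[[0,0,0.5],[0,0,0],1]]' | grep -E "clock|pos|contact"
```

```text
clock: 8.45
position: [0.5498, 0.2508, 0.2128]
contact_force: [-1.3, 0.2, 7.2]
```

```bash
python3 -m handwheel '[[[0,0,0.5],[0,0,0],1],[[0,0,0.5],[0,0,0],1]]' | grep -E "clock|pos|contact"
```

```text
clock: 8.7
position: [0.5498, 0.2508, 0.2118]
contact_force: [-0.5, 0.5, 6.7]
```

```bash
python3 -m handwheel '[[[0,0,0.5],[0,0,0],1],[[0,0,0],[0,0,0],1]]' | grep -E "clock|pos|contact"
```

```text
clock: 8.95
position: [0.5498, 0.2507, 0.2113]
contact_force: [-0.9, -0.9, 7.2]
```

```bash
python3 -m handwheel '[[[0,0,0.5],[0,0,0],1],[[0,0,0],[0,0,0],1]]' | grep -E "clock|pos|contact"
```

```text
clock: 9.2
position: [0.5498, 0.2507, 0.2109]
contact_force: [-0.9, 0.2, 7.8]
```

```bash
python3 -m handwheel '[[[0,0,0.5],[0,0,0],1],[[0,0,0],[0,0,0],1]]' | grep -E "clock|pos|contact"
```

```text
clock: 9.45
position: [0.5499, 0.2508, 0.2107]
contact_force: [-1.8, -0.4, 8.4]
```

```bash
python3 -m handwheel '[[[0,0,0.5],[0,0,0],1],[[0,0,0],[0,0,0],1]]' | grep -E "clock|pos|contact"
```

```text
clock: 9.7
position: [0.5499, 0.2508, 0.2105]
contact_force: [-1.4, -0.6, 9.4]
```

```bash
python3 -m handwheel '[[[0,0,0.5],[0,0,0],1],[[0,0,0],[0,0,0],1]]' | grep -E "clock|pos|contact"
```

```text
clock: 9.95
position: [0.55, 0.2508, 0.2102]
contact_force: [-1.2, -0.4, 10.9]
```

```bash
python3 -m handwheel '[[[0,0,0.5],[0,0,0],1],[[0,0,0],[0,0,0],1]]' | grep -E "clock|pos|contact"
```

```text
clock: 10.2
position: [0.5501, 0.2508, 0.21]
contact_force: [-2.3, -0.7, 12.6]
```

The force climbed to 12.6 N with hardly any motion, after about 6 mm in the catch, so this is the firm stop. I'll rise, open the fingers, and come down straddling the drum onto the tabs.

```bash
python3 -m handwheel '[[[0,0,-5],[0,0,0],1],[[0,0,-25],[0,0,0],1],[[0,0,-35],[0,0,0],1],[[0,0,0],[0,0,0],-1],[[0,0,0],[0,0,0],-1],[[0,0,0],[0,0,0],-1],[[0,0,0],[0,0,0],-1],[[0,0,0],[0,0,0],-1],[[0,0,0],[0,0,0],-1]]'
python3 - <<'E'
from h import *
a=vision.get_image("side");b=vision.get_image("top")
A=cv2.resize(a[150:325,130:290],None,fx=3.4,fy=3.4,interpolation=2)
cv2.imwrite("pics/s3.png",A);cv2.imwrite("pics/t3.png",cv2.resize(b[130:250,90:230],None,fx=4.5,fy=4.5,interpolation=2))
E
```

```text
clock: 11.32
position: [0.5495, 0.2506, 0.2726]
ee_rot: [0.0, 0.988, 0.155, -0.0]
contact_force: [0.0, 0.3, 0.1]
width: 0.0854
gripper_force: 0.0
```

View pics/s3.png

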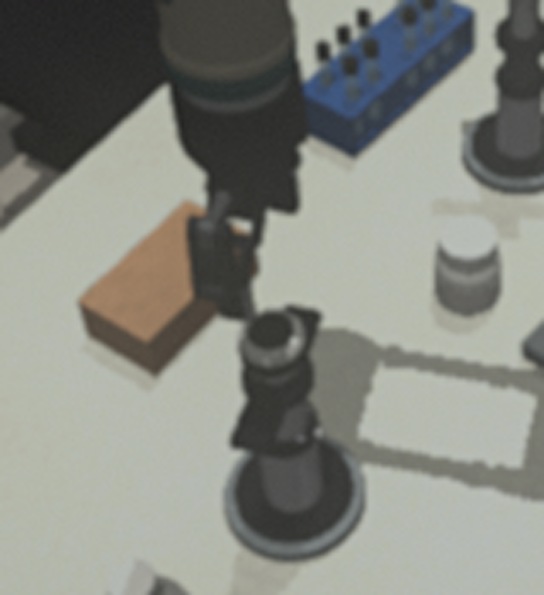

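The drum is now just above the collar at crop (273,340). The open fingers at (230,300) and (258,230) line up with the tabs. I'll descend around the drum.

```bash
python3 -m handwheel '[[[0.5,0,25],[0,0,0],-1],[[0,0,30],[0,0,0],-1],[[0,0,30],[0,0,0],-1],[[0,0,15],[0,0,0],-1],[[0,0,0],[0,0,0],-1]]'
python3 -m handwheel '[[[0,0,3],[0,0,0],-1],[[0,0,3],[0,0,0],-1],[[0,0,3],[0,0,0],-1],[[0,0,1],[0,0,0],-1],[[0,0,0],[0,0,0],-1]]'
python3 - <<'E'
from h import *
cv2.imwrite("pics/s4.png",cv2.resize(vision.get_image("side")[150:325,130:290],None,fx=3.4,fy=3.4,interpolation=2))
E
```

```text
clock: 12.05
position: [0.5496, 0.2507, 0.172]
ee_rot: [0.0, 0.988, 0.155, -0.001]
contact_force: [-0.2, 0.2, -0.4]
width: 0.0855
gripper_force: 0.0
clock: 12.68
position: [0.5501, 0.2508, 0.1628]
ee_rot: [0.0, 0.988, 0.155, -0.0]
contact_force: [-0.9, 0.5, -0.1]
width: 0.0857
gripper_force: 0.0
```

View pics/s4.png

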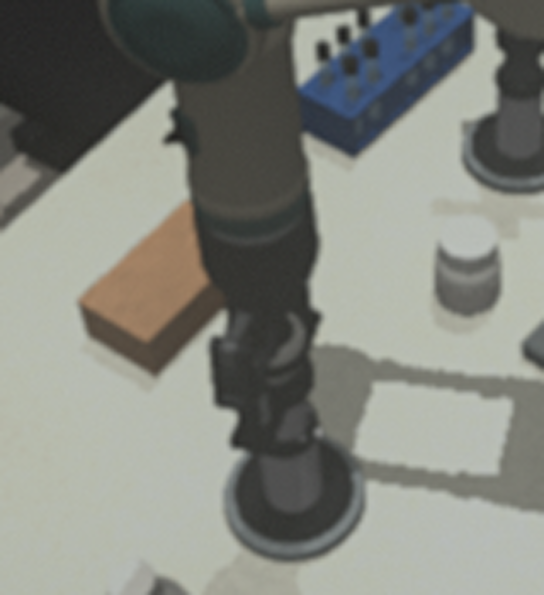

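Run:
```python
from h import *
p=vision.camera_params("side")
def pr(P):
    q=cv2.projectPoints(np.array(P,float),p["rvec"],p["tvec"],p["intrinsics"],p["dist"])[0][:,0]
    return ((q-[130,150]+.5)*3.4-.5).round()
c=np.array([.5501,.2508,0]);x=np.array([.952,.307,0]);y=np.array([-.307,.952,0])
f=[c+sx*.011*x+sy*y+[0,0,.1758] for sy in(.0425,.057) for sx in(-1,1)]
print("finger",pr(f).tolist())
for cc in([.551,.250,0],):
  t=[np.array(cc)+sx*.015*x+sy*y+[0,0,.172] for sy in(-.062,.062) for sx in(-1,1)]
  print("tab",pr(t).tolist())
print("drum top",pr([[.551,.25,.2125]]))
```

```text
finger [[274.0, 418.0], [243.0, 412.0], [267.0, 436.0], [236.0, 430.0]]
tab [[326.0, 303.0], [286.0, 296.0], [271.0, 445.0], [228.0, 436.0]]
drum top [[274. 331.]]
```

Run:
```python
import cv2
a=cv2.imread("pics/s3.png")[280:470,190:360];b=cv2.imread("pics/s4.png")[280:470,190:360]
o=cv2.hconcat([a,b]);o=cv2.convertScaleAbs(o,alpha=2.2);cv2.imwrite("pics/c5.png",cv2.resize(o,None,fx=2.3,fy=2.3,interpolation=2))
```

```text
(no output)
```

View pics/c5.png

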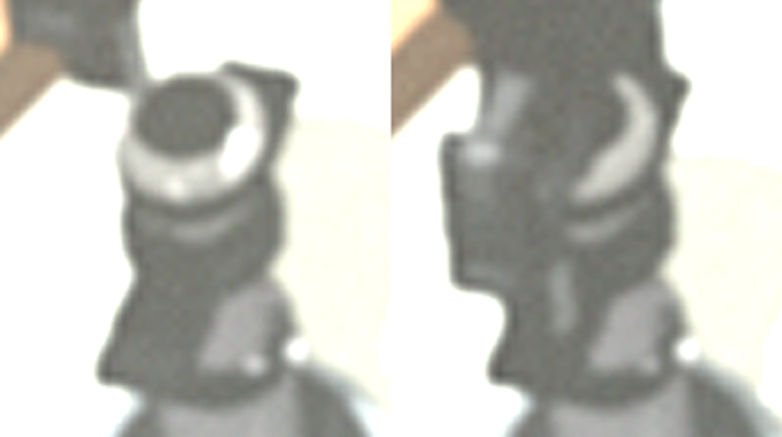

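The projected fingertips fall on the tab, and the light strip at (263,410) in the right panel is the finger. I'll feel down gently for contact.

```bash
python3 -m handwheel '[[[0,0,2],[0,0,0],-1],[[0,0,2],[0,0,0],-1],[[0,0,1],[0,0,0],-1]]' | grep -E "clock|pos|contact"
```

```text
clock: 13.1
position: [0.55, 0.2507, 0.1575]
contact_force: [0.8, -0.0, 0.1]
```

```bash
python3 -m handwheel '[[[0,0,2],[0,0,0],-1],[[0,0,2],[0,0,0],-1]]' | grep -E "clock|pos|contact"
```

```text
clock: 13.35
position: [0.5501, 0.2508, 0.1536]
contact_force: [1.1, -0.0, -0.2]
```

```bash
python3 -m handwheel '[[[0,0,2],[0,0,0],-1],[[0,0,2],[0,0,0],-1]]' | grep -E "clock|pos|contact"; python3 -c "
from rig import readout;print(readout.get_state()['moment'])"
```

```text
clock: 13.6
position: [0.5501, 0.2508, 0.1523]
contact_force: [-5.1, -2.0, 18.2]
[-0.21900572  0.82914617 -0.01685338]
```

```bash
python3 -m handwheel '[[[0,0,2],[0,0,0],-1],[[0,0,2],[0,0,0],-1],[[0,0,2],[0,0,0],-1]]' | grep -E "clock|pos|contact|width|grip"
python3 - <<'E'
from h import *
im=vision.get_image("side")[150:325,130:290]
cv2.imwrite("pics/s6.png",cv2.convertScaleAbs(cv2.resize(im[70:145,45:115],None,fx=7,fy=7,interpolation=2),alpha=2))
E
```

```text
clock: 13.98
position: [0.5502, 0.2508, 0.1476]
contact_force: [-5.1, -1.8, 17.6]
width: 0.0852
gripper_force: 9.0
```

View pics/s6.png

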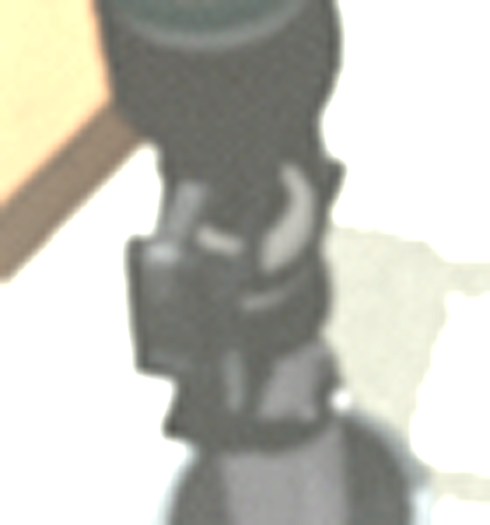

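The pad force of 9 N per finger shows that the fingertips are carrying the load on the tabs, and the collar is sliding down. I'll continue.

```bash
python3 -m handwheel '[[[0,0,3],[0,0,0],-1],[[0,0,3],[0,0,0],-1],[[0,0,3],[0,0,0],-1],[[0,0,3],[0,0,0],-1],[[0,0,3],[0,0,0],-1],[[0,0,3],[0,0,0],-1]]' | grep -E "clock|pos|contact|grip"
python3 -m handwheel '[[[0,0,3],[0,0,0],-1],[[0,0,3],[0,0,0],-1],[[0,0,3],[0,0,0],-1],[[0,0,3],[0,0,0],-1],[[0,0,2],[0,0,0],-1],[[0,0,2],[0,0,0],-1]]' | grep -E "clock|pos|contact|grip"
```

```text
clock: 14.78
position: [0.5501, 0.2508, 0.1294]
contact_force: [-6.3, -2.5, 17.1]
gripper_force: 9.1
clock: 15.52
position: [0.5501, 0.2508, 0.1133]
contact_force: [-5.6, -0.7, 18.3]
gripper_force: 9.0
```

```bash
python3 -m handwheel '[[[0,0,2],[0,0,0],-1],[[0,0,2],[0,0,0],-1],[[0,0,2],[0,0,0],-1]]' | grep -E "clock|pos|contact|grip"
```

```text
clock: 15.9
position: [0.5501, 0.2508, 0.1073]
contact_force: [-5.3, -2.5, 18.5]
gripper_force: 9.0
```

```bash
python3 -m handwheel '[[[0,0,1.5],[0,0,0],-1],[[0,0,1.5],[0,0,0],-1]]' | grep -E "clock|pos|contact|grip"
```

```text
clock: 16.15
position: [0.5502, 0.2508, 0.1043]
contact_force: [-5.3, -1.6, 18.8]
gripper_force: 9.0
```

```bash
python3 -m handwheel '[[[0,0,1.5],[0,0,0],-1],[[0,0,1.5],[0,0,0],-1]]' | grep -E "clock|pos|contact|grip"
```

```text
clock: 16.4
position: [0.5502, 0.2509, 0.1036]
contact_force: [-10.9, -4.2, 35.9]
gripper_force: 18.0
```

```bash
python3 -m handwheel '[[[0,0,1],[0,0,0],-1],[[0,0,1],[0,0,0],-1]]' | grep -E "clock|pos|contact|grip"
```

```text
clock: 16.65
position: [0.5502, 0.2509, 0.1036]
contact_force: [-12.0, -4.5, 43.7]
gripper_force: 21.7
```

```bash
python3 -m handwheel '[[[0,0,1],[0,0,0],-1],[[0,0,1],[0,0,0],-1]]' | grep -E "clock|pos|contact|grip"
```

```text
clock: 16.9
position: [0.5503, 0.2509, 0.1035]
contact_force: [-15.6, -6.1, 53.4]
gripper_force: 26.5
```

```bash
python3 -m handwheel '[[[0,0,1],[0,0,0],-1],[[0,0,0],[0,0,0],-1]]' | grep -E "clock|pos|contact|grip"
```

```text
clock: 17.15
position: [0.5503, 0.2509, 0.1035]
contact_force: [-15.3, -5.5, 53.2]
gripper_force: 26.8
```

The firm stop came at TCP 0.1035, which puts the tabs at about 0.117, the expected home height. I'll withdraw straight up and check.

```bash
python3 -m handwheel '[[[0,0,-5],[0,0,0],-1],[[0,0,-15],[0,0,0],-1],[[0,0,-30],[0,0,0],-1],[[0,0,-50],[0,0,0],-1],[[0,0,-50],[0,0,0],-1],[[0,0,-50],[0,0,0],-1],[[-50,0,0],[0,0,0],-1],[[-50,0,0],[0,0,0],-1],[[0,0,0],[0,0,0],-1]]' | grep -E "clock|pos|contact|grip"
python3 - <<'E'
from h import *
cv2.imwrite("pics/s7.png",cv2.resize(vision.get_image("side")[170:325,130:290],None,fx=3.7,fy=3.7,interpolation=2))
E
```

```text
clock: 18.27
position: [0.4516, 0.2193, 0.293]
contact_force: [0.7, 0.5, 0.7]
gripper_force: 0.0
```

View pics/s7.png

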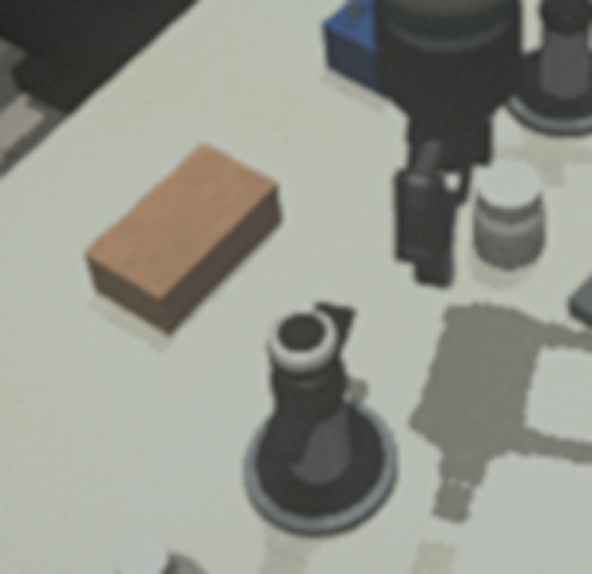

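The column is folded: the drum, at crop (302,335), sits low over the collar at the rim, and its neighbours haven't moved. Handing in.

```bash
python3 -c "
from rig import manip;print(manip.sign_off())"
```

```text
the job is handed in; nothing more can be done
None
```

The scanner column is folded down and handed in at about 18 s: the innermost tube went through the catch to a firm stop with at most about 12.6 N read on the drum, then the collar was driven to its hard stop by its tabs (peak reading about 53 N there), and I saw nothing else disturbed.

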